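Fit the grinder's lid and hold it at half press

ROBOT

A 6-joint arm with a two-finger parallel gripper is mounted at the origin on a cart in front of the work surface, level with it; the furniture and walls round the work are solid. World frame = base frame: x ahead of the robot, y to its left, z up, the work surface at z = 0. Lengths are in m, angles in rad, forces in N, time in s.
With the tool pointing down it reaches from about 0.225 to 0.875 m from the base axis. Payload 3.4 kg.
Tool frame: the origin (TCP) lies between the finger pads; the fingertips stand 11 mm ahead of it and the grasp point (between the pads) lies 8 mm behind it; z points along the fingers, y is the line along which they close (so a half turn about z gives the same grasp; the last joint's range is limited). The gripper opens to 85 mm and grips with 20 to 120 N. Pads are 22 mm wide; open, the fingers measure 114 mm over their backs; the gripper's body (76 mm by 85 mm) begins 54 mm behind the grasp point. The pads swing forward as they close: fully open they stand 13 mm farther back than shut.
Start: joints at [1.079, 0.276, 1.505, -0, 1.361, -0.121], TCP at [0.208, 0.536, 0.206] pointing down, gripper open.
Joint ranges: [-2.89, 2.89], [-0.75, 2.08], [0.22, 2.7], [-1.18, 4.32], [0.11, 2.71], [-2.7, 2.7]. Speed limits (rad/s): [2.57, 2.57, 3.14, 3.14, 3.14, 3.14].

INTERFACE

Orientations are given as a unit quaternion [w, x, y, z].
In Python, from rig import manip, imaging gives the robot as it stands. The module is installed in compiled form; this text tells all that it offers.
- The arm moves only by the tool jog_arm, never from a script. Its argument "deltas" is one flat list of numbers, 7 for each row, row after row: the turn, a rotation vector about the world's x, y, z in degrees, then the shift along the world's x, y, z in mm, then the opening, from 0 (shut) to 1 (fully open). In form: [ax, ay, az, tx, ty, tz, gripper, ax, ay, az, tx, ty, tz, gripper, ...]. A call has 1 to 20 rows; each row is the pose to reach, as a shift and turn from the pose commanded when the call began; what a row does not reach only later rows make up. A row lasts 1/10 s, in which the tool goes at most 50 mm and 8.59 degrees, less where a joint would pass 70% of its speed; a pose out of reach is approached as far as the arm can. A call with a gripper value outside its range is refused whole. The fingers move at their own pace and stop on an object; "grip_force" is the grip in N (left out, the last holds). Time passes only in rows, so rows that repeat a pose let the fingers close. It gives the time, the measured TCP pose, the force, the opening and the grip force at its end, in the units of the state.
- manip.get_state(): the state, without advancing time (a new reading comes with each control period).
- imaging.get_image(name): name is "scene" or "top" or "wrist"; returns the picture (384x512x3 uint8, blue, green, red); there is no depth.
- imaging.calibration(name): a dict with "mtx" (3x3 intrinsics, pixels), "cam_to_world" (4x4, takes a point from camera to world coordinates). Camera axes: x right, y down, z forward; pixel columns grow to the right and rows downward; lengths in m; the calibration is good to about 2 mm. The wrist camera is an equidistant fisheye: a pixel r from the principal point sees the ray r / f radians off the axis. A picture is of the moment at which its call begins: read the wrist's pose just before it. calibration takes no time and is no camera call; for the wrist camera it gives the pose at the moment of the call.
- manip.sign_off(): hands the job in; it is judged then, once.
The state is a dict: "clock": time; "qpos": joint angles; "qd": joint speeds; "effort": joint torques, N m; "position": TCP position; "ee_rot": TCP orientation; "contact_force": force on the tool from outside, world axes, zero at the start; "moment": the same for the moment, N m; "width": finger opening in m; "gripper_force": force on a finger pad.
Only numpy, scipy, OpenCV 4.12 (cv2) and the standard library are available. Lean on these libraries where they do the work, as an engineer would, in place of code of your own. Each camera call takes 0.05 s, during which the arm holds its last target. There are 200 camera calls.

TASK

The spice grinder has just been washed and should be spun dry at its slow speed: put the deep lid with the groove round it (not the shallow storage lid) rim down into the grinder's collar, then press it down to half its travel, where the groove is level with the top of the collar. Keep it there for at least three seconds and finish with the hand still holding it pressed; it only runs while pressed, and it must never be pushed right down, where it goes to full speed. Leave the shallow lid and the things standing around where they are.

Things in the scene. Friction and masses are not known exactly. Their poses are not given: they have to be found in the camera images.
- grinder: The spice grinder's base, fixed to the worktop: a round white body 122 mm wide at the foot and 90 mm high, with a small black panel on its front (-x of its own frame). Its upper part is an open collar, outer diameter 113 mm and bore 95 mm at the lip, walls 9 mm. Origin: centre of the underside; z up. Its position on the worktop and its yaw differ from run to run.
- collar_lip (a point): Centre of the collar's mouth, level with the lip, 90 mm above the worktop.
- seat_top (a point): Centre of the top face of the spring-loaded steel seat plate (91 mm wide) inside the collar; unpressed it lies 16 mm below the lip (74 mm above the worktop). The small blade on it, 50 mm long and 8 mm high, fits inside the lid and does not touch it.
- seat (a joint): Travel of the seat straight down, in m: 0 unpressed (up), 0.010 half pressed (slow speed), 0.020 right down on its stop (full speed). The spring needs about 3 N to start moving it, about 7 N at half travel and 11 N right down (0.4 N per mm); it returns by itself. The lid's weight alone does not press it.
- press_lid: The deep lid, loose, grey plastic, about 140 g: a round cup turned rim down, diameter 86 mm, wall 4 mm, round part 40 mm high, and on top a grip bar 60 mm long (its own x), 24 mm wide (its own y), top 69.5 mm above the rim. Origin: centre of the rim plane (underside), z up. Starts rim down on the worktop, any yaw. Fits the collar at any yaw, about 3 mm to spare all round.
- press_lid_groove (a point): On the deep lid's axis at the height of its black groove line (3 mm wide, all round), 26 mm above the rim: level with the collar's lip at half press. Pushed in, the lid's rim stands on the seat plate, so the lid's origin is then at seat_top.
- press_lid_grip (a point): On the deep lid's axis, 61.5 mm above the rim plane and 8 mm below the top of the grip bar: where to pinch the bar across its 24 mm width.
- storage_lid: The shallow storage lid, not wanted: same grey plastic, diameter and grip bar, but its round part is only 12 mm high (41.5 mm in all) and has no groove. Origin: centre of its underside. The two lids may have changed places.
- mug_1: Bystander: small white mug, 60 mm wide, 49 mm high. Origin: centre of its underside.
- tin_1: Bystander: food tin, 57 mm wide, 72 mm high. Origin: centre of its underside.
- spice_jar_5: Bystander: spice jar with a lid, 45 mm wide, 106 mm high. Origin: centre of its underside.
Mind the look-alikes: they are no part of the job. Leave any blue or brown look-alike of the press_lid alone.

How it is judged:
By the outcome, as a careful person would: the job done as asked, in the order asked, and still so for the second after the job is handed in, while the arm keeps its last pose, push and grip.
It also fails if it takes over 42 s, if anything falls off the work surface, if the arm or the gripper's body presses on something with over 40 N, if the wrist force passes 120 N, or if a joint passes its speed limit or range.

## Working session

There is one attempt and no reset: what is moved stays moved. The work goes in short steps, Python scripts to look and compute and a tool call to move; the robot and the scene stay as the last step left them, time stands still between calls to the robot, and variables do not carry over. Pictures are saved under pics/ and viewed, at most 10 in all, crops included, and the job is handed in when it is done.

Besides the shell and the picture viewer there is one more tool, called as name(argument=value, ...), one argument or row to a line, values as JSON. jog_arm: Moves the arm, as the interface text tells. Its arguments: {"type":"object","properties":{"deltas":{"type":"array"},"grip_force":{"type":"number"}},"required":["deltas"]}

```bash
mkdir -p pics; python3 - <<'E'
from rig import manip, imaging
import cv2,numpy as np
s=manip.get_state(); print(s)
for n in("scene","top"):
    im=imaging.get_image(n); cv2.imwrite(f"pics/{n}0.png",im); c=imaging.calibration(n); print(n,np.round(c["mtx"],1).tolist(),np.round(c["cam_to_world"],3).tolist())
E
```

```text
{'clock': 0.0, 'qpos': array([ 1.07899930e+00,  2.76605281e-01,  1.50613544e+00,  1.94198748e-05,
        1.36069984e+00, -1.20992511e-01]), 'qd': array([-0.00072502,  0.00058159,  0.00063333, -0.00045898,  0.00122454,
       -0.00060111]), 'effort': array([ 2.94785696e-04, -4.16778123e+01, -2.45807111e+01,  6.38525648e-05,
        1.08393375e-02,  1.19807123e-05]), 'position': array([0.20808093, 0.53541303, 0.20513297]), 'ee_rot': array([-2.87738979e-04,  1.84343835e-01,  9.82861382e-01, -8.78060924e-04]), 'contact_force': array([-0.10691121,  0.33098704, -0.56439264]), 'moment': array([-0.01892827,  0.0017931 , -0.02616408]), 'gripper_force': 0.0, 'width': 0.08506548536124806}
scene [[373.4, 0.0, 258.7], [0.0, 373.4, 191.2], [0.0, 0.0, 1.0]] [[0.849, -0.265, 0.457, -0.049], [-0.528, -0.444, 0.723, -0.915], [0.011, -0.856, -0.517, 0.722], [0.0, 0.0, 0.0, 1.0]]
top [[371.4, 0.0, 252.3], [0.0, 371.4, 186.1], [0.0, 0.0, 1.0]] [[-0.06, -0.975, 0.214, 0.261], [-0.998, 0.059, -0.009, -0.042], [-0.004, -0.214, -0.977, 1.28], [0.0, 0.0, 0.0, 1.0]]
```

View pics/top0.png

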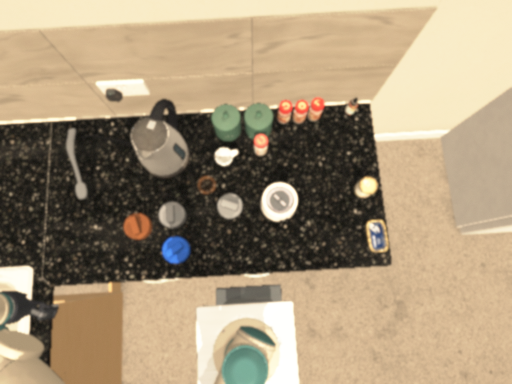

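View pics/scene0.png

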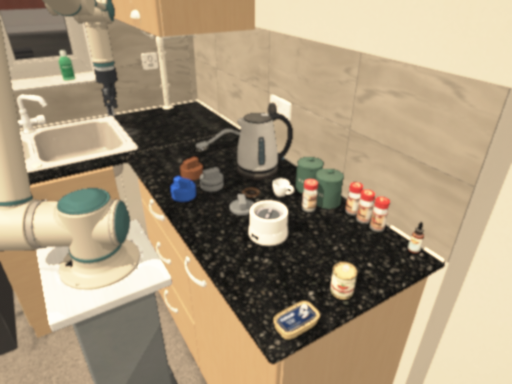

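The top view shows the grinder at about (280,202), with grey lids at (172,215) and (230,206). In the scene view, the lid at (211,180) next to the blue one looks deep and the one at (240,205) looks shallow. I'll zoom in and measure.

```bash
cat > h.py <<'E'
from rig import manip, imaging
import cv2,numpy as np
def cast(n,u,v,z,c=None):
    c=c or imaging.calibration(n); K=c["mtx"];T=c["cam_to_world"]
    if n=="wrist":
        x=(u-K[0,2])/K[0,0];y=(v-K[1,2])/K[1,1];r=np.hypot(x,y)+1e-9
        d=np.array([np.sin(r)*x/r,np.sin(r)*y/r,np.cos(r)])
    else: d=np.array([(u-K[0,2])/K[0,0],(v-K[1,2])/K[1,1],1])
    d=T[:3,:3]@d; o=T[:3,3]; return o+d*(z-o[2])/d[2]
E
python3 - <<'E'
from h import *
t=cv2.imread("pics/top0.png"); s=cv2.imread("pics/scene0.png")
a=cv2.resize(t[165:275,115:315],(800,440),interpolation=cv2.INTER_CUBIC)
b=cv2.resize(s[145:255,160:340],None,fx=4,fy=4,interpolation=cv2.INTER_CUBIC)
cv2.imwrite("pics/ta.png",a);cv2.imwrite("pics/sb.png",b)
for nm,u,v,z in(("deep",172,215,.04),("shallow",230,206,.012),("grinder",280,202,.09),("blue",176,250,.04),("brown",137,226,.04),("ring",207,184,.01)):
    print(nm,cast("top",u,v,z).round(3))
for nm,u,v,z in(("deep",211,180,.04),("grinder",269,211,.09)): print(nm,cast("scene",u,v,z).round(3))
E
```

```text
deep [0.45  0.222 0.04 ]
shallow [0.473 0.027 0.012]
grinder [ 0.464 -0.14   0.09 ]
blue [0.333 0.21  0.04 ]
brown [0.42  0.339 0.04 ]
ring [0.557 0.104 0.01 ]
deep [0.444 0.198 0.04 ]
grinder [ 0.475 -0.145  0.09 ]
```

View pics/ta.png

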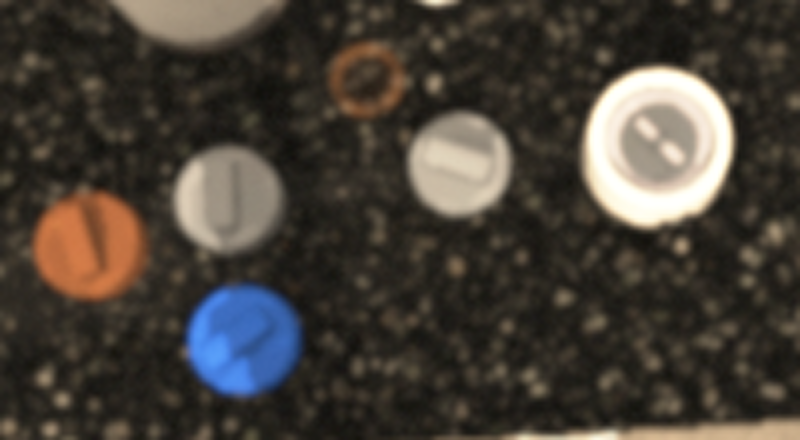

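View pics/sb.png

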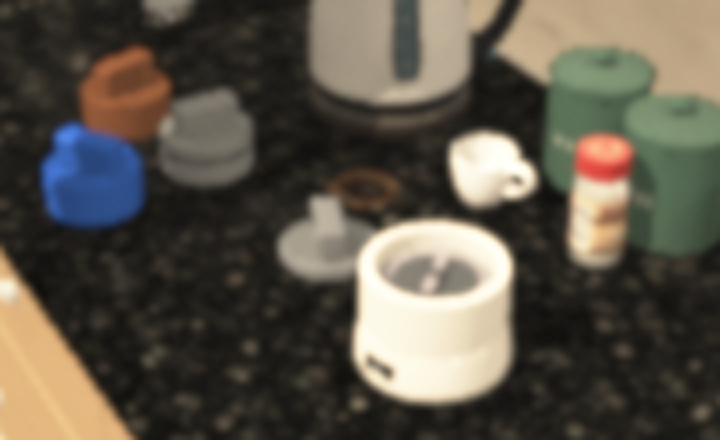

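The deep grooved lid is the grey one beside the blue look-alike: crop (229,199), which is top pixel (172,215) and about (0.45,0.21). Its bar runs nearly along x. I'll move over it and look with the wrist camera.

jog_arm(
  deltas=[0, 0, 4, 24, -31, 0, 1, 0, 0, 8, 48, -63, 0, 1, 0, 0, 12, 73, -94, 0, 1, 0, 0, 16, 97, -125, 0, 1, 0, 0, 20, 121, -157, 0, 1, 0, 0, 25, 145, -188, 0, 1, 0, 0, 25, 169, -219, 0, 1, 0, 0, 25, 194, -250, 0, 1, 0, 0, 25, 218, -282, 0, 1, 0, 0, 25, 240, -315, 0, 1, 0, 0, 25, 240, -315, 0, 1, 0, 0, 25, 240, -315, 0, 1, 0, 0, 25, 240, -315, 0, 1],
)

```text
clock: 1.4
position: [0.4475, 0.2216, 0.2058]
ee_rot: [-0.001, -0.033, 0.999, 0.0]
contact_force: [-0.5, 0.7, 0.5]
width: 0.0852
gripper_force: 0.0
```

```bash
python3 - <<'E'
from h import *
s=manip.get_state(); c=imaging.calibration("wrist"); im=imaging.get_image("wrist")
print(s["position"],s["ee_rot"],c["mtx"].tolist(),c["cam_to_world"].round(3).tolist())
cv2.imwrite("pics/w1.png",im); np.savez("w1",K=c["mtx"],T=c["cam_to_world"])
E
```

```text
[0.44753987 0.22158377 0.20575415] [-5.74621153e-04 -3.30194399e-02  9.99454507e-01  2.74863730e-04] [[297.3186396354542, 0.0, 258.92948119704585], [0.0, 297.3186396354542, 192.06230006919446], [0.0, 0.0, 1.0]] [[-0.066, 0.956, 0.287, 0.374], [0.998, 0.063, 0.019, 0.217], [0.0, 0.288, -0.958, 0.374], [0.0, 0.0, 0.0, 1.0]]
```

View pics/w1.png

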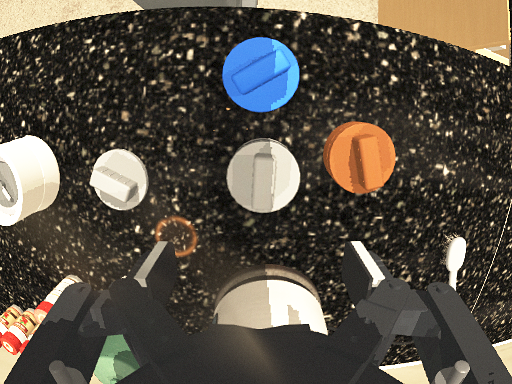

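The lid sits at about (264,176), with its bar spanning rows 153–210. I'll enlarge that area to pick up the bar's edges and fit the disc.

```bash
python3 - <<'E'
from h import *
im=cv2.imread("pics/w1.png"); f=np.load("w1.npz"); c={"mtx":f["K"],"cam_to_world":f["T"]}
cr=im[130:220,215:315]; cv2.imwrite("pics/w1c.png",cv2.resize(cr,None,fx=6,fy=6,interpolation=cv2.INTER_CUBIC))
hsv=cv2.cvtColor(im,cv2.COLOR_BGR2HSV); m=((hsv[...,2]>95)).astype(np.uint8)
m=cv2.morphologyEx(m,cv2.MORPH_OPEN,np.ones((7,7))); k,l,st,ce=cv2.connectedComponentsWithStats(m)
i=l[176,264]; print("blob",st[i],ce[i])
cn=max(cv2.findContours((l==i).astype(np.uint8),0,1)[0],key=len); e=cv2.fitEllipse(cn); print(e)
P=np.array([cast("wrist",*p[0],.04,c)[:2] for p in cn]); ctr,r=cv2.minEnclosingCircle(P.astype(np.float32)); print(ctr,r, cast("wrist",*e[0],.04,c))
E
```

```text
blob [ 227  140   73   73 4243] [263.13221777 176.0372378 ]
((263.1410217285156, 176.02447509765625), (72.00541687011719, 73.2555923461914), 51.12105178833008)
(0.454538494348526, 0.22703400254249573) 0.04475197568535805 [0.4541488  0.22696905 0.04      ]
```

View pics/w1c.png

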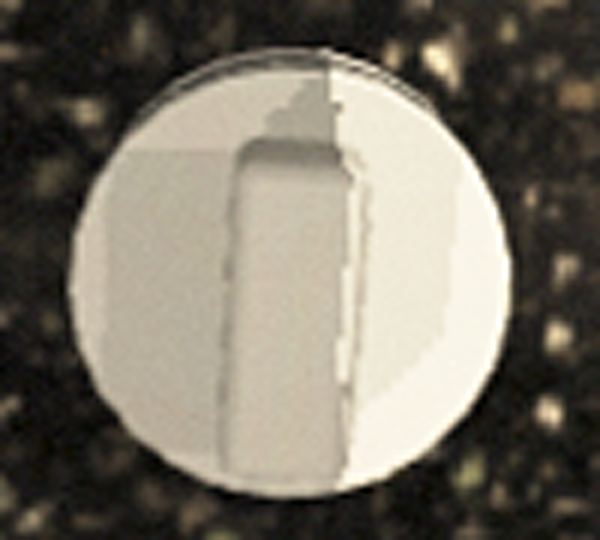

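```bash
python3 - <<'E'
from h import *
f=np.load("w1.npz"); c={"mtx":f["K"],"cam_to_world":f["T"]}
Q=[cast("wrist",215+u/6,130+v/6,.0695,c) for u,v in((239,158),(349,158),(342,482),(225,482))]
Q=np.array(Q); print(Q.round(4)); print(Q.mean(0)); d=(Q[0]+Q[1]-Q[2]-Q[3])/2; print(d,np.degrees(np.arctan2(d[1],d[0])))
s=manip.get_state();import scipy.spatial.transform as t
y=t.Rotation.from_quat(s["ee_rot"][[1,2,3,0]]).as_matrix()[:,1];print(np.degrees(np.arctan2(y[1],y[0])))
# grinder from top: bright mask
im=cv2.imread("pics/top0.png"); m=(im.min(2)>150).astype(np.uint8); m[:, :255]=0;m[:,305:]=0;m[:175]=0;m[235:]=0
cn=max(cv2.findContours(m,0,1)[0],key=len); print(cv2.fitEllipse(cn),cv2.boundingRect(cn)); 
E
```

```text
[[0.4266 0.216  0.0695]
 [0.4253 0.235  0.0695]
 [0.4848 0.2384 0.0695]
 [0.4862 0.2172 0.0695]]
[0.45572499 0.22664989 0.0695    ]
[-5.95114210e-02 -2.30898518e-03 -2.77555756e-17] -177.77809403550012
93.82789229162593
((279.050537109375, 201.05201721191406), (35.30634689331055, 38.66824722290039), 20.79079246520996) (262, 182, 36, 39)
```

The bar measures 59.5 mm long, which fits, and is centred at (0.4555,0.2268) at 2.2°. I'll descend and grasp.

jog_arm(
  deltas=[0, 0, -1.6, 7.5, 5.5, -25, 1, 0, 0, -1.6, 7.5, 5.5, -55, 1, 0, 0, -1.6, 7.5, 5.5, -85, 1, 0, 0, -1.6, 7.5, 5.5, -110, 1, 0, 0, -1.6, 7.5, 5.5, -130, 1, 0, 0, -1.6, 7.5, 5.5, -142, 1, 0, 0, -1.6, 7.5, 5.5, -151, 1, 0, 0, -1.6, 7.5, 5.5, -151, 1, 0, 0, -1.6, 7.5, 5.5, -151, 0, 0, 0, -1.6, 7.5, 5.5, -151, 0, 0, 0, -1.6, 7.5, 5.5, -151, 0, 0, 0, -1.6, 7.5, 5.5, -151, 0, 0, 0, -1.6, 7.5, 5.5, -151, 0, 0, 0, -1.6, 7.5, 5.5, -151, 0, 0, 0, -1.6, 7.5, 5.5, -151, 0, 0, 0, -1.6, 7.5, 5.5, -151, 0],
  grip_force=50,
)

```text
clock: 3.05
position: [0.4559, 0.2264, 0.055]
ee_rot: [-0.0, -0.019, 1.0, 0.0]
contact_force: [0.3, -0.7, -0.3]
width: -0.0003
gripper_force: 0.0
```

The fingers closed completely, so the grasp missed. I'll look.

```bash
python3 - <<'E'
from h import *
s=manip.get_state();print(s["width"],s["gripper_force"],s["position"]); c=imaging.calibration("wrist"); im=imaging.get_image("wrist"); t=imaging.get_image("scene")
np.savez("w2",K=c["mtx"],T=c["cam_to_world"])
cv2.imwrite("pics/w2r.png",im);cv2.imwrite("pics/s2r.png",t)
cv2.imwrite("pics/w2.png",np.hstack([cv2.resize(im[100:384,120:420],(400,379)),cv2.resize(t[130:240,150:266],(400,379))]))
E
```

```text
-0.00032246789697529184 0.0 [0.45587977 0.22642102 0.05500742]
```

View pics/w2.png

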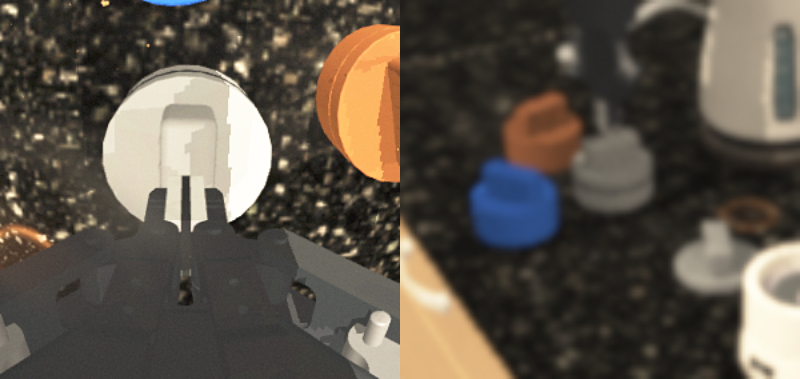

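```bash
python3 - <<'E'
from h import *
f=np.load("w2.npz"); c={"mtx":f["K"],"cam_to_world":f["T"]}; T=c["cam_to_world"]; print(T[:3,3],T[:3,2])
def proj(p):
    q=np.linalg.inv(T)@np.r_[p,1]; th=np.arctan2(np.hypot(q[0],q[1]),q[2]); h=q[:2]/np.hypot(*q[:2]); K=c["mtx"]; return K[:2,2]+K[0,0]*th*h
for p in((.456,.2264,.055),(.456,.2264,.044),(.456,.2264,.063),(.426,.2268,.0695),(.486,.2268,.0695),(.455,.2268,.0695),(.4977,.2268,.04),(.412,.2268,.04)): print(p,proj(p).round(1))
im=cv2.imread("pics/w2r.png"); cv2.imwrite("pics/w2c.png",cv2.resize(im[140:300,170:350],None,fx=4,fy=3.7,interpolation=cv2.INTER_CUBIC))
print([cast("wrist",262,177+0,.0695,c),cast("wrist",241.5,200,.0695,c),cast("wrist",283.5,200,.0695,c)])
E
```

```text
[0.38169095 0.22374662 0.22326346] [ 0.28849537  0.01044706 -0.95742429]
(0.456, 0.2264, 0.055) [258.8 228.7]
(0.456, 0.2264, 0.044) [258.8 221.9]
(0.456, 0.2264, 0.063) [258.8 234.1]
(0.426, 0.2268, 0.0695) [261.6 188.6]
(0.486, 0.2268, 0.0695) [257.6 282.3]
(0.455, 0.2268, 0.0695) [259.6 237.4]
(0.4977, 0.2268, 0.04) [257.2 272.8]
(0.412, 0.2268, 0.04) [262.1 153.9]
[array([0.41959016, 0.22674144, 0.0695    ]), array([0.43290246, 0.21609755, 0.0695    ]), array([0.43203702, 0.23899923, 0.0695    ])]
```

View pics/w2c.png

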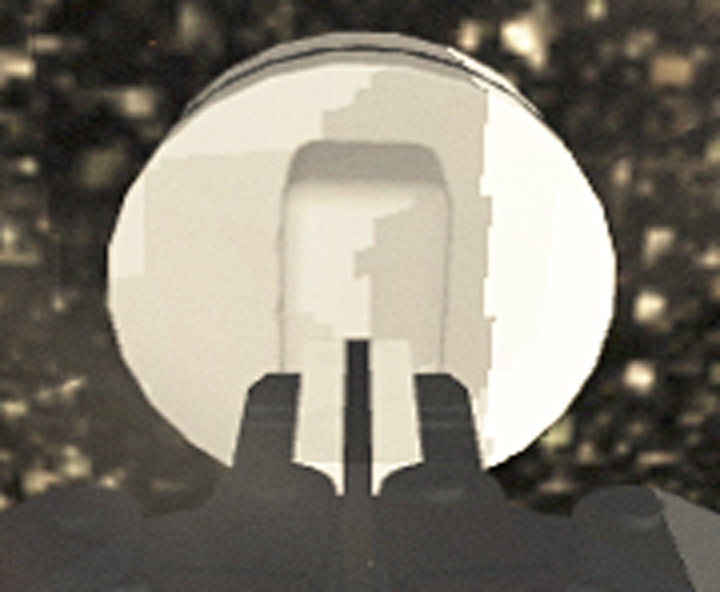

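Measured against the lid in the same picture, the closed fingertips sit at about z≈0.09, which is about 20 mm above the bar top (0.0695). The pads are roughly 40 mm further back than the stated TCP implies. I haven't touched the lid. I'll half-open, go down carefully and check.

jog_arm(
  deltas=[0, 0, 0, 0, 0, 0, 0.55, 0, 0, 0, 0, 0, 0, 0.55, 0, 0, 0, 0, 0, 0, 0.55, 0, 0, 0, 0, 0, 0, 0.55, 0, 0, 0, 0, 0, -5, 0.55, 0, 0, 0, 0, 0, -10, 0.55, 0, 0, 0, 0, 0, -15, 0.55, 0, 0, 0, 0, 0, -20, 0.55, 0, 0, 0, 0, 0, -20, 0.55],
)

```text
clock: 4.05
position: [0.4551, 0.2262, 0.034]
ee_rot: [-0.001, -0.019, 1.0, -0.0]
contact_force: [-0.1, 0.4, 0.0]
width: 0.0471
gripper_force: 0.0
```

```bash
python3 - <<'E'
from h import *
s=manip.get_state();print(s["width"],s["contact_force"],s["position"]); c=imaging.calibration("wrist"); im=imaging.get_image("wrist"); t=imaging.get_image("scene")
np.savez("w3",K=c["mtx"],T=c["cam_to_world"]);print(c["cam_to_world"][:3,3])
cv2.imwrite("pics/w3r.png",im);cv2.imwrite("pics/s3r.png",t)
cv2.imwrite("pics/w3.png",np.hstack([cv2.resize(im[100:384,120:420],(400,379)),cv2.resize(t[130:240,150:266],(400,379),interpolation=cv2.INTER_CUBIC)]))
E
```

```text
0.04705022229716433 [-0.08159637  0.38865026  0.04120991] [0.45508627 0.22618766 0.034038  ]
[0.38126579 0.22361258 0.20243475]
```

View pics/w3.png

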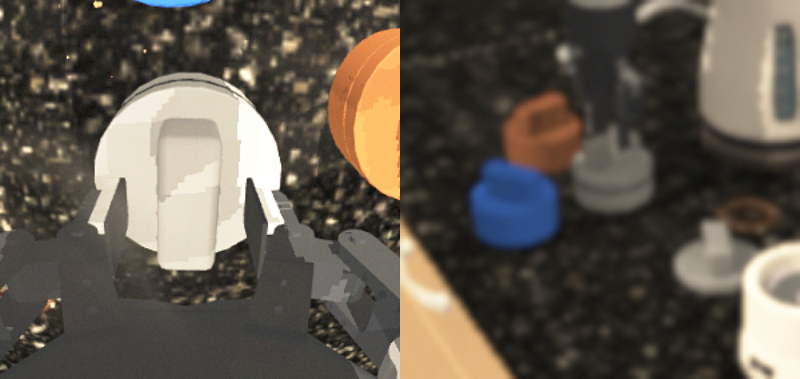

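The fingers now straddle the bar without contact. The fingertips are at about z≈0.065 (pixels (214,235) and (306,235), 47 mm apart), which confirms the roughly 40 mm tool-length offset. I'll go down 14 mm more and close.

jog_arm(
  deltas=[0, 0, 0, 0, 0, -5, 0.55, 0, 0, 0, 0, 0, -10, 0.55, 0, 0, 0, 0, 0, -14, 0.55, 0, 0, 0, 0, 0, -14, 0.55, 0, 0, 0, 0, 0, -14, 0, 0, 0, 0, 0, 0, -14, 0, 0, 0, 0, 0, 0, -14, 0, 0, 0, 0, 0, 0, -14, 0, 0, 0, 0, 0, 0, -14, 0, 0, 0, 0, 0, 0, -14, 0],
  grip_force=50,
)

```text
clock: 5.15
position: [0.456, 0.2265, 0.0212]
ee_rot: [0.0, -0.019, 1.0, 0.0]
contact_force: [-0.3, 0.2, 2.6]
width: 0.0233
gripper_force: 49.6
```

The lid is gripped (width 23.3 mm, 50 N). I'll lift it and stop beside the grinder to locate the collar from close by.

jog_arm(
  deltas=[0, 0, 0, 0, 0, 10, 0, 0, 0, 0, 0, 0, 30, 0, 0, 0, 0, 0, 0, 60, 0, 0, 0, 0, 0, 0, 95, 0, 0, 0, 0, 0, -10, 125, 0, 0, 0, 0, 0, -30, 135, 0, 0, 0, 0, 0, -60, 135, 0, 0, 0, 0, 0, -90, 135, 0, 0, 0, 0, 0, -120, 135, 0, 0, 0, 0, 0, -150, 135, 0, 0, 0, 0, 0, -180, 135, 0, 0, 0, 0, 0, -205, 135, 0, 0, 0, 0, 0, -220, 135, 0, 0, 0, 0, 0, -225, 135, 0, 0, 0, 0, 0, -225, 135, 0, 0, 0, 0, 0, -225, 135, 0],
)

```text
clock: 6.75
position: [0.4558, 0.0021, 0.1561]
ee_rot: [-0.0, -0.019, 1.0, 0.0]
contact_force: [0.3, -0.2, -1.3]
width: 0.0232
gripper_force: 49.4
```

```bash
python3 - <<'E'
from h import *
s=manip.get_state();print(s["width"],s["contact_force"],s["position"]); c=imaging.calibration("wrist"); im=imaging.get_image("wrist")
np.savez("w4",K=c["mtx"],T=c["cam_to_world"]);print(c["cam_to_world"][:3,3])
cv2.imwrite("pics/w4.png",im)
E
```

```text
0.02316292758804287 [ 0.30643782 -0.19874776 -1.31392878] [0.45575056 0.00211901 0.15611548]
[ 0.38156052 -0.00068457  0.32437406]
```

View pics/w4.png

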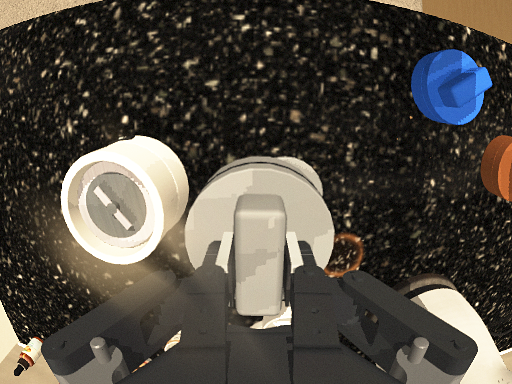

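The lid is held level with the bar between the pads. The grinder's mouth is at about (112,207) and fully visible. I'll fit the lip circle (known radius, far-side silhouette) in all three cameras.

```bash
cat > g.py <<'E'
from h import *
from scipy.optimize import least_squares
def fit(n,im,c,box,thr,z,g,R,lab="",side=1,cosmin=.0,mk=None):
    x0,y0,x1,y1=box; m=np.zeros(im.shape[:2],np.uint8)
    src=mk if mk is not None else (im.min(2)>thr)
    m[y0:y1,x0:x1]=src[y0:y1,x0:x1]; m=cv2.morphologyEx(m,cv2.MORPH_OPEN,np.ones((3,3)))
    cn=max(cv2.findContours(m,0,1)[0],key=cv2.contourArea)
    P=np.array([cast(n,*p[0],z,c)[:2] for p in cn]); cam=c["cam_to_world"][:2,3]; g=np.array(g)
    for _ in range(4):
        a=(g-cam)/np.linalg.norm(g-cam)*side; d=P-g; dn=np.hypot(*d.T); k=(d@a/dn>cosmin)&(abs(dn-R)<.012)
        r=least_squares(lambda q:np.hypot(*(P[k]-q[:2]).T)-R,g,loss="soft_l1",f_scale=.001); g=r.x
    f=least_squares(lambda q:np.hypot(*(P[k]-q[:2]).T)-q[2],[*g,R],loss="soft_l1",f_scale=.001).x
    print(n,lab,"fixedR",g.round(4),"rms mm",(1e3*np.sqrt(np.mean(r.fun**2))).round(2),"free",f.round(4),k.sum()); return g
E
python3 - <<'E'
from g import *
f=np.load("w4.npz"); c={"mtx":f["K"],"cam_to_world":f["T"]}; im=cv2.imread("pics/w4.png")
for thr in(110,150,190): fit("wrist",im,c,(50,120,190,275),thr,.09,(.467,-.14),.0565,f"thr{thr}")
hsv=cv2.cvtColor(im,cv2.COLOR_BGR2HSV)
print("lip px profile row 207:",im[207,56:175:3].min(1)); print("col 112:",im[140:275:4,112].min(1))
for n,b in(("top",(255,175,305,235)),("scene",(240,190,300,250))):
    I=cv2.imread(f"pics/{n}0.png"); C=imaging.calibration(n)
    for thr in(110,150): fit(n,I,C,b,thr,.09,(.467,-.14),.0565,f"thr{thr}")
E
```

```text
wrist thr110 fixedR [ 0.4752 -0.136 ] rms mm 0.59 free [ 0.4758 -0.1369  0.0557] 150
wrist thr150 fixedR [ 0.475  -0.1358] rms mm 0.55 free [ 0.4757 -0.1368  0.0555] 148
wrist thr190 fixedR [ 0.4747 -0.1357] rms mm 0.57 free [ 0.4755 -0.1368  0.0554] 147
lip px profile row 207: [ 38  35 255 253 145 133 136 134 226 214 206 131 134 130 129 129 134 132
 134 134  94  71 114 115 124 137 140 144 136 143 188 235 232 252 252 254
 160 157 147 143]
col 112: [ 33 231 241 253 254 255 187 191 109 142 140 141 147 122 115 118 143 131
 134 123 126 136 134 132 151 225 225 234 231 250 252  99  94  90]
top thr110 fixedR [ 0.4752 -0.14  ] rms mm 1.1 free [ 0.4735 -0.1392  0.058 ] 50
top thr150 fixedR [ 0.4739 -0.1397] rms mm 0.9 free [ 0.4733 -0.1394  0.057 ] 49
scene thr110 fixedR [ 0.4761 -0.1367] rms mm 2.69 free [ 0.4724 -0.141   0.0612] 47
scene thr150 fixedR [ 0.4755 -0.1397] rms mm 1.56 free [ 0.4751 -0.1403  0.0571] 42
```

The three cameras agree on x≈0.475, while y lies between −0.136 and −0.140. I'll look from the opposite side to cancel the slant error in y.

jog_arm(
  deltas=[0, 0, 0, 2, -15, 0, 0, 0, 0, 0, 5, -45, 0, 0, 0, 0, 0, 10, -80, 0, 0, 0, 0, 0, 15, -115, 0, 0, 0, 0, 0, 20, -150, 0, 0, 0, 0, 0, 20, -185, 0, 0, 0, 0, 0, 20, -220, 0, 0, 0, 0, 0, 20, -250, 0, 0, 0, 0, 0, 20, -270, 0, 0, 0, 0, 0, 20, -278, 0, 0, 0, 0, 0, 20, -278, 0, 0, 0, 0, 0, 20, -278, 0, 0],
)

```text
clock: 8.0
position: [0.4758, -0.275, 0.1558]
ee_rot: [-0.0, -0.019, 1.0, 0.001]
contact_force: [-0.5, 0.3, -1.2]
width: 0.0231
gripper_force: 49.4
```

```bash
python3 - <<'E'
from g import *
s=manip.get_state();print(s["width"],s["position"]); c=imaging.calibration("wrist"); im=imaging.get_image("wrist"); cv2.imwrite("pics/w5.png",im); np.savez("w5",K=c["mtx"],T=c["cam_to_world"])
f=np.load("w4.npz"); c4={"mtx":f["K"],"cam_to_world":f["T"]}; im4=cv2.imread("pics/w4.png")
m=(im.min(2)>150).astype(np.uint8);m=cv2.morphologyEx(m,cv2.MORPH_OPEN,np.ones((5,5)));k,l,st,ce=cv2.connectedComponentsWithStats(m);print([a.tolist() for a in st if a[4]>800])
T=np.linalg.inv(c["cam_to_world"]);q=T@[.475,-.138,.09,1];r=np.hypot(q[0],q[1]);e=c["mtx"][:2,2]+c["mtx"][0,0]*np.arctan2(r,q[2])*q[:2]/r;print("expected px",e)
x,y=e.astype(int); b=(x-75,max(y-90,0),min(x+70,512),y+65)
for thr in(130,170): fit("wrist",im,c,b,thr,.09,(.475,-.138),.0565,f"B lip{thr}")
# seat plate: grey inside bore; far arc = seat edge z=.074 R=.0455
for nm,I,C,bb in(("A",im4,c4,(70,150,165,262)),("B",im,c,(x-50,y-55,x+50,y+55))):
    g=I.min(2); mk=cv2.morphologyEx(((g>60)&(g<165)).astype(np.uint8),cv2.MORPH_CLOSE,np.ones((9,9)))
    fit("wrist",I,C,bb,0,.074,(.475,-.138),.0455,nm+" seat",1,.3,mk)
E
```

```text
0.0230629624572119 [ 0.47583595 -0.27500198  0.15583447]
[[0, 0, 512, 384, 160974], [329, 130, 129, 126, 9032], [461, 158, 48, 48, 1159], [186, 168, 148, 100, 7788], [81, 194, 38, 42, 1262], [237, 209, 48, 46, 1880], [0, 224, 103, 160, 10301], [238, 253, 42, 62, 1869], [437, 281, 48, 40, 1166]]
expected px [409.31811092 200.56669215]
wrist B lip130 fixedR [ 0.4749 -0.1385] rms mm 0.53 free [ 0.4755 -0.1374  0.0556] 150
wrist B lip170 fixedR [ 0.4749 -0.1386] rms mm 0.56 free [ 0.4755 -0.1375  0.0555] 151
wrist A seat fixedR [ 0.4622 -0.1455] rms mm 4.8 free [ 0.4617 -0.1446  0.0462] 130
wrist B seat fixedR [ 0.463  -0.1346] rms mm 5.73 free [ 0.4549 -0.1524  0.0602] 118
```

The two wrist views put the lip centre at (0.4753, −0.1373). Next I'll refit the lid centre relative to the TCP the same way, using the far arc in w1 and the bar in the held views.

```bash
python3 - <<'E'
from g import *
L=lambda k:(lambda f:{"mtx":f["K"],"cam_to_world":f["T"]})(np.load(k+".npz"))
im=cv2.imread("pics/w1.png")
for thr in(80,110): fit("wrist",im,L("w1"),(215,130,315,220),thr,.04,(.455,.2267),.043,"lid far arc")
# held: side (left/right) arcs of disc in w4,w5 at its top, z=.04+.135 ; front silhouette = rim z .135
for k,tcp in(("w4",(.4558,.0021)),("w5",(.4758,-.275))):
    I=cv2.imread(f"pics/{k}.png");c=L(k)
    print(k,"bar rows/cols grey:",I[235,180:340:5].min(1).tolist())
    for z in(.135,.175):
        print(z,[cast("wrist",u,v,z,c)[:2].round(4)-np.array(tcp) for u,v in((186,235),(334,235),(259,157),(259,168))])
E
```

```text
wrist lid far arc fixedR [0.4554 0.2269] rms mm 0.47 free [0.4563 0.227  0.0423] 101
wrist lid far arc fixedR [0.4551 0.227 ] rms mm 0.57 free [0.4563 0.2271 0.042 ] 102
w4 bar rows/cols grey: [98, 167, 182, 177, 177, 177, 177, 176, 180, 208, 211, 120, 159, 171, 171, 167, 168, 167, 167, 168, 164, 100, 216, 217, 166, 169, 165, 169, 175, 188, 189, 23]
0.135 [array([ 0.0169, -0.0515]), array([0.0129, 0.0544]), array([-0.0408, -0.0014]), array([-0.0335, -0.0012])]
0.175 [array([-0.0024, -0.0412]), array([-0.0055,  0.0423]), array([-0.0479, -0.0017]), array([-0.0421, -0.0015])]
w5 bar rows/cols grey: [57, 145, 165, 166, 171, 170, 174, 176, 173, 207, 207, 120, 160, 167, 167, 166, 165, 169, 167, 166, 159, 92, 215, 213, 165, 167, 166, 166, 167, 188, 186, 83]
0.135 [array([ 0.0169, -0.0514]), array([0.0129, 0.0543]), array([-0.0407, -0.0015]), array([-0.0335, -0.0012])]
0.175 [array([-0.0024, -0.0412]), array([-0.0055,  0.0422]), array([-0.0478, -0.0018]), array([-0.0421, -0.0016])]
```

Relative to the TCP, the lid offset is about zero. I'll move over the collar and stop just above the lip.

jog_arm(
  deltas=[0, 0, 0, 0, 15, 0, 0, 0, 0, 0, 0, 45, 0, 0, 0, 0, 0, 0, 80, 0, 0, 0, 0, 0, 0, 110, 0, 0, 0, 0, 0, 0, 130, 0, 0, 0, 0, 0, 0, 137.5, 0, 0, 0, 0, 0, 0, 137.5, -15, 0, 0, 0, 0, 0, 137.5, -30, 0, 0, 0, 0, 0, 137.5, -40, 0, 0, 0, 0, 0, 137.5, -40, 0, 0, 0, 0, 0, 137.5, -40, 0],
)

```text
clock: 9.15
position: [0.476, -0.1391, 0.1162]
ee_rot: [0.0, -0.019, 1.0, 0.0]
contact_force: [1.4, -0.2, -1.2]
width: 0.0234
gripper_force: 49.4
```

```bash
python3 - <<'E'
from h import *
s=manip.get_state();print(s["position"],s["contact_force"],s["width"],s["clock"])
E
```

```text
[ 0.47601357 -0.13913044  0.11616966] [ 1.4364031  -0.18542253 -1.21528956] 0.023396617428528565 9.15
```

jog_arm(
  deltas=[0, 0, 0, -0.3, 1.6, 0, 0, 0, 0, 0, -0.3, 1.6, 0, 0, 0, 0, 0, -0.3, 1.6, -2, 0, 0, 0, 0, -0.3, 1.6, -4, 0, 0, 0, 0, -0.3, 1.6, -6, 0, 0, 0, 0, -0.3, 1.6, -8, 0, 0, 0, 0, -0.3, 1.6, -9, 0, 0, 0, 0, -0.3, 1.6, -9, 0],
)

```text
clock: 9.95
position: [0.4754, -0.1374, 0.1068]
ee_rot: [-0.0, -0.019, 1.0, 0.0]
contact_force: [-0.2, 0.1, -0.7]
width: 0.023
gripper_force: 49.4
```

The rim is about 4 mm inside the lip with no contact force. I'll continue to just short of the seat.

jog_arm(
  deltas=[0, 0, 0, 0, 0, -2, 0, 0, 0, 0, 0, 0, -4, 0, 0, 0, 0, 0, 0, -6, 0, 0, 0, 0, 0, 0, -8, 0, 0, 0, 0, 0, 0, -9.5, 0, 0, 0, 0, 0, 0, -9.5, 0, 0, 0, 0, 0, 0, -9.5, 0],
)

```text
clock: 10.65
position: [0.4756, -0.1375, 0.0975]
ee_rot: [-0.0, -0.019, 1.0, 0.0]
contact_force: [1.0, 1.0, -0.8]
width: 0.0231
gripper_force: 49.4
```

jog_arm(
  deltas=[0, 0, 0, 0, 0, -1, 0, 0, 0, 0, 0, 0, -2, 0, 0, 0, 0, 0, 0, -3, 0, 0, 0, 0, 0, 0, -4, 0, 0, 0, 0, 0, 0, -5, 0, 0, 0, 0, 0, 0, -5, 0, 0, 0, 0, 0, 0, -5, 0, 0, 0, 0, 0, 0, -5, 0],
)

```text
clock: 11.45
position: [0.4757, -0.1375, 0.0927]
ee_rot: [0.0, -0.019, 1.0, -0.0]
contact_force: [-0.1, 1.0, 2.6]
width: 0.023
gripper_force: 49.9
```

```bash
python3 - <<'E'
from h import *
for _ in range(4):
    s=manip.get_state();imaging.get_image("wrist");print(s["position"],s["contact_force"],s["clock"])
E
```

```text
[ 0.47567289 -0.13747254  0.0926722 ] [-0.08377501  0.96572888  2.60930595] 11.45
[ 0.47568158 -0.13748647  0.09265734] [-0.92618543  0.84352268  2.14907969] 11.5
[ 0.47566832 -0.13749379  0.09263847] [-0.29064349  1.55136436  3.45259895] 11.55
[ 0.4756558  -0.13749331  0.09261215] [-0.45928138  0.93426152  2.57295693] 11.6
```

Contact began at TCP z≈0.095 as predicted: 4.0 N on the spring means about 2.5 mm of travel. Half travel is therefore at 0.085, so I'll press on 7.3 mm gently.

jog_arm(
  deltas=[0, 0, 0, 0, 0, -1, 0, 0, 0, 0, 0, 0, -2, 0, 0, 0, 0, 0, 0, -3, 0, 0, 0, 0, 0, 0, -4, 0, 0, 0, 0, 0, 0, -5, 0, 0, 0, 0, 0, 0, -6, 0, 0, 0, 0, 0, 0, -6.8, 0, 0, 0, 0, 0, 0, -7.3, 0, 0, 0, 0, 0, 0, -7.3, 0, 0, 0, 0, 0, 0, -7.3, 0, 0, 0, 0, 0, 0, -7.3, 0],
)

```text
clock: 12.75
position: [0.4757, -0.1375, 0.0854]
ee_rot: [0.0, -0.019, 1.0, -0.0]
contact_force: [-0.6, 1.5, 5.7]
width: 0.0229
gripper_force: 50.2
```

```bash
python3 - <<'E'
from g import *
F=[]
for i in range(6):
    s=manip.get_state();im=imaging.get_image("scene" if i==5 else "wrist");F.append([*s["position"],*s["contact_force"]])
print(np.mean(F,0).round(4),s["clock"],s["width"])
c=imaging.calibration("scene");T=np.linalg.inv(c["cam_to_world"]);cv2.imwrite("pics/s9.png",im)
pr=lambda p:(lambda q:c["mtx"]@q/q[2])((T@np.r_[p,1])[:3])[:2]
print("lip near",pr([.4756,-.194,.09]),"groove/lid near edge",pr([.4756-.02,-.1755,.09]),"lid top edge",pr([.4756-.02,-.1755,.104]))
u,v=pr([.4756-.02,-.1755,.097]).astype(int); print(im[v-8:v+12,u-1:u+2].mean((1,2)).round().tolist(), v-8)
E
```

```text
[ 0.4757 -0.1375  0.0854 -0.9063  0.4899  5.5849] 13.0 0.0227065837681999
lip near [278.4215305  219.15649873] groove/lid near edge [269.19793854 218.0483006 ] lid top edge [269.32336329 214.10426503]
[123.0, 136.0, 154.0, 163.0, 165.0, 164.0, 158.0, 146.0, 134.0, 125.0, 141.0, 204.0, 242.0, 247.0, 242.0, 236.0, 235.0, 235.0, 234.0, 234.0] 208
```

The spring force is 6.9 N and z is 0.0854, so travel is about 9.8 mm. In the scene picture the dark groove (row 217) sits right at the lip. I'll nudge 0.2 mm and hold.

jog_arm(
  deltas=[0, 0, 0, 0, 0, -0.2, 0, 0, 0, 0, 0, 0, -0.2, 0, 0, 0, 0, 0, 0, -0.2, 0, 0, 0, 0, 0, 0, -0.2, 0, 0, 0, 0, 0, 0, -0.2, 0, 0, 0, 0, 0, 0, -0.2, 0, 0, 0, 0, 0, 0, -0.2, 0, 0, 0, 0, 0, 0, -0.2, 0, 0, 0, 0, 0, 0, -0.2, 0, 0, 0, 0, 0, 0, -0.2, 0, 0, 0, 0, 0, 0, -0.2, 0, 0, 0, 0, 0, 0, -0.2, 0, 0, 0, 0, 0, 0, -0.2, 0, 0, 0, 0, 0, 0, -0.2, 0, 0, 0, 0, 0, 0, -0.2, 0, 0, 0, 0, 0, 0, -0.2, 0, 0, 0, 0, 0, 0, -0.2, 0, 0, 0, 0, 0, 0, -0.2, 0, 0, 0, 0, 0, 0, -0.2, 0, 0, 0, 0, 0, 0, -0.2, 0],
)

```text
clock: 15.05
position: [0.4757, -0.1375, 0.0852]
ee_rot: [0.0, -0.019, 1.0, -0.0]
contact_force: [-1.0, 0.4, 6.0]
width: 0.0232
gripper_force: 50.2
```

jog_arm(
  deltas=[0, 0, 0, 0, 0, 0, 0, 0, 0, 0, 0, 0, 0, 0, 0, 0, 0, 0, 0, 0, 0, 0, 0, 0, 0, 0, 0, 0, 0, 0, 0, 0, 0, 0, 0, 0, 0, 0, 0, 0, 0, 0, 0, 0, 0, 0, 0, 0, 0, 0, 0, 0, 0, 0, 0, 0, 0, 0, 0, 0, 0, 0, 0, 0, 0, 0, 0, 0, 0, 0, 0, 0, 0, 0, 0, 0, 0, 0, 0, 0, 0, 0, 0, 0, 0, 0, 0, 0, 0, 0, 0, 0, 0, 0, 0, 0, 0, 0, 0, 0, 0, 0, 0, 0, 0, 0, 0, 0, 0, 0, 0, 0, 0, 0, 0, 0, 0, 0, 0, 0, 0, 0, 0, 0, 0, 0, 0, 0, 0, 0, 0, 0, 0, 0, 0, 0, 0, 0, 0, 0],
)

```text
clock: 17.05
position: [0.4757, -0.1375, 0.0852]
ee_rot: [0.0, -0.019, 1.0, -0.0]
contact_force: [-0.2, 0.6, 4.8]
width: 0.0231
gripper_force: 50.2
```

```bash
python3 - <<'E'
from h import *
F=[]
for i in range(6):
    s=manip.get_state();imaging.get_image("wrist");F.append([*s["position"],*s["contact_force"]])
f=np.mean(F,0);print(f.round(4),s["clock"],s["width"])
if .084<f[2]<.0864 and 4.7<f[5]<6.7: print(manip.sign_off())
E
```

```text
[ 0.4757 -0.1375  0.0852 -1.0737  0.5188  5.5991] 17.3 0.023041858323351896
the job is handed in; nothing more can be done
None
```

The deep grooved lid is in the grinder's collar, held by the gripper at about half travel (about 10 mm, 6.9 N on the spring) for more than four seconds, and I handed the job in still holding it there at 17.3 s.

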